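# Hold the spring phone clamp open at the red marker

### The arm

A 7-joint arm with a two-finger parallel gripper is mounted at the origin on the work surface. World frame = base frame: x ahead of the robot, y to its left, z up, the work surface at z = 0. Lengths are in m, angles in degrees, forces in N, time in s.
With the tool pointing down it reaches from about 0.425 to 0.875 m from the base axis. Payload 4.7 kg.
Tool frame: the origin (TCP) lies at the very end of the fingers, on their centre line; the grasp point (between the pads) lies 19 mm behind it; y points along the fingers, z is the direction in which the jaws open and shut, and the axes are right-handed (so a half turn about y gives the same grasp; the last joint's range is limited). The gripper opens to 87 mm and grips with 3 to 60 N. Pads are 19 mm wide; open, the fingers measure 117 mm over their backs; the gripper's body (75 mm by 190 mm) begins 51 mm behind the grasp point.
Start: joints at [71.167, 18.392, -4.016, 83.108, 1.295, 78.541, -3.26], TCP at [0.218, -0.612, 0.187] pointing down, gripper open.
Joint ranges: [-163.93, 163.93], [-17.29, 119.83], [-79.2, 71.16], [3.27, 140.29], [-89.18, 269.18], [5.43, 117.66], [-154.24, 154.24]. Speed limits (degrees/s): [147.25, 147.25, 180, 180, 180, 180, 180].

### API

Orientations are given as [roll, pitch, yaw] about the fixed x, y, z axes, in that order (R = Rz(yaw) Ry(pitch) Rx(roll)).
In Python, from cell import env gives the robot as it stands.
- The arm moves only by the shell command python3 -m pendant 'ROWS' [FORCE]. ROWS is JSON, one flat list of numbers, 7 for each row, row after row: the shift along the world's x, y, z in units of 40 mm (1.0 is 40 mm), then the turn, a rotation vector about the world's x, y, z in units of 10 degrees (1.0 is 10 degrees), then the finger opening in mm, from 0 to 87. In form: [x, y, z, wx, wy, wz, jaw, x, y, z, wx, wy, wz, jaw, ...]. A call has 1 to 10 rows; each row shifts and turns the commanded pose from where the row before left it; what a row does not reach is not made up. A row lasts 1/8 s, in which the tool goes at most 62.5 mm and 10.7 degrees, less where a joint would pass 70% of its speed; a pose out of reach is approached as far as the arm can. A call is refused whole if a number of a shift passes 1 or a number of a turn 1, either way. A call with a gripper value outside its range is refused whole. The fingers move at their own pace and stop on an object; FORCE is the grip in N (left out, the last holds). Time passes only in rows, so rows that do not move let the fingers close. It gives the time, the measured TCP pose, the force and the opening at its end, in the units of the state.
- env.get_obs(): the state, without advancing time (a new reading comes with each control period).
- env.read_camera(name): name is "scene" or "top" or "wrist"; returns a dict with "image" (400x640x3 uint8, red, green, blue), "fx", "fy", "cx", "cy" (pixels), "cam_to_world" (4x4, takes a point from camera to world coordinates). Camera axes: x right, y up, looking along -z (the intrinsics and any distortion apply to the point x, -y, -z); pixel columns grow to the right and rows downward; lengths in m; the calibration is good to about 2 mm. A picture is of the moment at which its call begins. There is no depth.
- env.sign_off(): hands the job in, once; it reports no verdict.
The state is a dict: "time_s": time; "qpos": joint angles; "joint_velocities": joint speeds; "effort": joint torques, N m; "tool_pos": TCP position; "tool_rot": TCP orientation; "force": force on the tool from outside, world axes, zero at the start; "wrist_torque": the same for the moment, N m; "grip_width": finger opening in m.
Only numpy, scipy, OpenCV 4.12 (cv2) and the standard library are available. Lean on these libraries where they do the work, as an engineer would, in place of code of your own. Each camera call takes 0.05 s, during which the arm holds its last target.

### The job

My phone goes into the spring clamp of the white dock, but the roll of tape parked on the dock's post is in the way: lift the roll off the post and lay it flat in the round dish of the wooden spoon rest. Then pull the clamp's spring jaw out by its blue grip until the yellow pointer stands at the middle of the red marker, and finish while still holding it there, since it springs back if let go. Leave the red marker, ashtray, hand warmer case, vitamin tube and peg board strip where they are.

Things in the scene. Friction and masses are not known exactly. Their poses are not given: they have to be found in the camera images.
- dock: White plastic phone dock, fixed to the nightstand, base plate 220 (along its x) x 150 (y) x 12 mm high. Origin: centre of the underside; z up. The spring jaw is pulled out along the dock's -x axis (roughly towards the robot). A fixed jaw 33 mm high stands at its +x end.
- post_top (a point): Centre of the top of the upright aluminium post of the dock, 74 mm above the nightstand, 18 mm diameter, at 71 mm to -x and 28 mm to +y from the dock's origin. The roll sits on a collar round its foot, 20 mm above the nightstand, and comes off straight up.
- roll: Loose roll of skin-coloured tape, a stiff ring, 58 mm outer and 27 mm inner diameter, 44 mm high, 60 g, at the start upright on the post with its underside 20 mm and its top 64 mm above the nightstand. Origin: centre of its underside, z along its axis.
- roll_center (a point): Centre of the tape roll, on its axis, half-way up (22 mm above its underside). Fingers have most room on the roll's sides along the dock's y axis; its +x side is close to the spring jaw.
- spoon_rest: Loose wooden spoon rest, 250 g: a round shallow dish of 132 mm outer diameter with a 10 mm high rim, flat inner floor 5 mm above the nightstand and about 110 mm across, and a flat tongue 34 mm wide that reaches out to -x of its own frame. Origin: centre of the dish's underside.
- rest_floor (a point): Centre of the inner floor of the spoon rest's dish, 5 mm above the nightstand.
- jaw: Grey spring jaw of the dock, 80 mm (along x) x 66 mm (y), its slab from 13 to 33 mm above the nightstand. It slides only along the dock's -x axis, from 0 (rest, against the stop) to 80 mm; its axes are parallel to the dock's and its origin lies at nightstand height. A spring pulls it back to rest with about 4 N at rest, rising by 0.8 N per 10 mm to about 10 N. While the roll is on the post the jaw is blocked at about 25 mm.
- jaw_grip (a point): Point to take the blue upright grip block on the spring jaw: the block is 22 mm along the dock's x, 16 mm along y, from 33 to 67 mm above the nightstand, and this point lies on its vertical centre line 52 mm above the nightstand. Fingers have room on all its sides above the slab (above 33 mm).
- pointer_tip (a point): Middle of the yellow pointer, a 4 mm wide bar on the -y side of the spring jaw; it moves with the jaw, just above the red marker's strip.
- marker_center (a point): Centre of the red marker, a flat red band 10 mm long along the dock's x, lying on the dock's -y edge strip. Do not shift it; it sits where it was set, differently each time: the jaw must be pulled 40 to 68 mm for the pointer to be at its middle. The distance to pull is the offset from pointer_tip to marker_center along the dock's -x.
- ashtray: Empty brown ceramic ashtray, 108 mm diameter, 34 mm high. Origin: centre of its underside. Not to be disturbed.
- warmer_case: Silver aluminium hand warmer case, 100 x 66 x 24 mm. Origin: centre of its underside. Not to be disturbed.
- vitamin_tube: Clear plastic vitamin tube standing upright, 31 mm diameter, 101 mm high. Origin: centre of its underside. Not to be disturbed.
- peg_strip: White plastic peg board strip lying flat with pegs up, 300 x 42 mm, 29 mm high. Origin: centre of its underside. Not to be disturbed.
There are look-alikes about, which are no part of the job. Of the things that look like the roll, the middle-sized one is meant.

How it is judged (in metres and radians):
On the way:
1. the tape roll lies flat in the spoon rest's dish, let go (horizontal distance between roll_center and rest_floor below 0.034 m and z of roll_center in the frame of rest_floor below 0.026 m and angle between the z axis of roll_center and the z axis of rest_floor, either way round below 0.12 rad and contact force between the arm and roll below 0.1 N), for 0.2 s.
At the end, for the whole second after the job is handed in: The roll lies flat (0.12 rad) on the spoon rest's dish floor, centre within 34 mm of the dish's and at most 26 mm above the floor, untouched, at rest; the fingers hold the still spring jaw (over 2 N) with the pointer's middle within 5 mm of the red marker's middle; marker not shifted (all of step 1 and linear speed of roll below 0.02 m/s and x of pointer_tip in the frame of marker_center between -0.005 and 0.005 m and linear speed of jaw below 0.01 m/s and contact force between the fingers and jaw above 2 N); the arm keeps its last pose, push and grip.
It fails at once if a bystander (ashtray, hand warmer case, vitamin tube, peg board strip) is moved more than 25 mm (distance of any of ashtray, warmer_case, vitamin_tube, peg_strip from where it was at the start of the episode above 0.025 m).
It fails at once if the vitamin tube is knocked over (angle between vitamin_tube's own z axis and vertical above 0.5 rad).
It fails at once if the red marker is shifted by more than 5 mm from its setting (distance of marker_center from where it was at the start of the episode above 0.005 m).
It also fails if it takes over 48 s, if anything falls off the work surface, if the arm or the gripper's body presses on something with over 40 N, if the wrist force passes 120 N, or if a joint passes its speed limit or range.

## Working session

There is one attempt and no reset: what is moved stays moved. The work goes in short steps, Python scripts to look and compute and a shell command to move; the robot and the scene stay as the last step left them, time stands still between calls to the robot, and variables do not carry over. Pictures are saved under pics/ and viewed, and the job is handed in when it is done.

```bash
mkdir -p pics; ls; python3 - <<'E'
from cell import env
import cv2
for n in ["scene","top","wrist"]:
    c=env.read_camera(n); cv2.imwrite(f"pics/{n}0.png",c["image"][:,:,::-1])
    print(n,c["fx"],c["fy"],c["cx"],c["cy"],c["cam_to_world"].round(3).tolist(),[k for k in c])
o=env.get_obs(); print(o)
E
```

```text
pics
scene 438.5466796199942 438.5466796199942 317.1869727212806 192.94184415917385 [[0.86, -0.326, 0.393, 0.913], [0.511, 0.525, -0.681, -0.584], [0.016, 0.786, 0.618, 0.771], [0.0, 0.0, 0.0, 1.0]] ['image', 'fx', 'fy', 'cx', 'cy', 'cam_to_world']
top 387.4933716993776 387.4933716993776 310.6108238140005 194.428797482837 [[0.023, 0.994, -0.104, 0.383], [-0.999, 0.026, 0.02, 0.165], [0.023, 0.103, 0.994, 0.969], [0.0, 0.0, 0.0, 1.0]] ['image', 'fx', 'fy', 'cx', 'cy', 'cam_to_world']
wrist 343.70389548544193 343.70389548544193 322.58561630334106 201.69693753397902 [[0.336, 0.901, 0.273, 0.293], [-0.942, 0.323, 0.095, -0.585], [-0.003, -0.289, 0.957, 0.384], [0.0, 0.0, 0.0, 1.0]] ['image', 'fx', 'fy', 'cx', 'cy', 'cam_to_world']
{'time_s': 0.15, 'qpos': array([71.16519053, 18.43010278, -4.0160231 , 83.15973305,  1.29632796,
       78.54290128, -3.25892157]), 'joint_velocities': array([ 0.01521446, -0.26308153,  0.00702277, -0.13627382,  0.00782627,
        0.07014481, -0.04395284]), 'effort': array([-1.61606449e-04, -4.91794288e+01, -4.04655123e-01, -3.12879145e+01,
       -6.40285690e-02,  4.03794972e-02,  1.04695735e-04]), 'tool_pos': array([ 0.21828168, -0.61172889,  0.18599607]), 'tool_rot': array([-9.00874395e+01, -6.35818360e-03, -1.60353963e+02]), 'force': array([-0.00778296, -0.23583999, -0.37359448]), 'wrist_torque': array([0.02728309, 0.01493093, 0.00354628]), 'grip_width': 0.08663239380116175}
```

View pics/scene0.png

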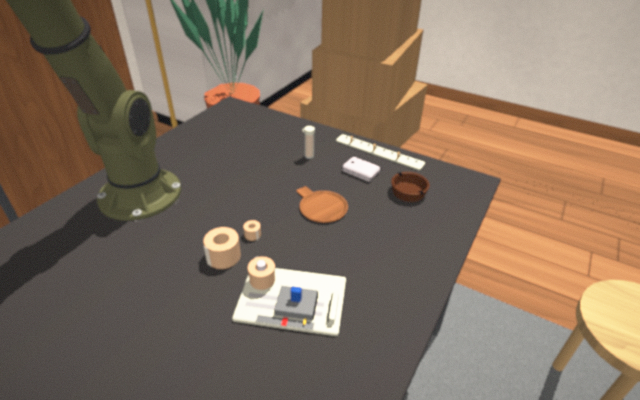

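View pics/top0.png

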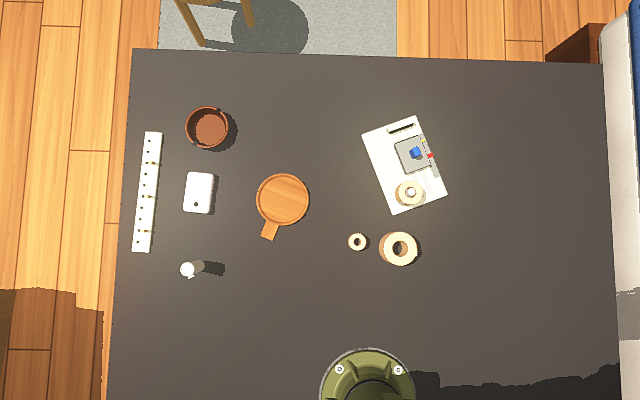

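View pics/wrist0.png

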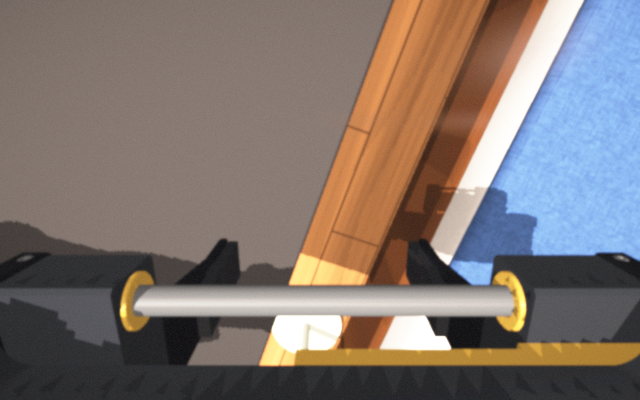

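```bash
cat > h.py <<'E'
import numpy as np, cv2
from cell import env
def ray(c,u,v):
    T=np.array(c["cam_to_world"]); d=np.array([(u-c["cx"])/c["fx"],-(v-c["cy"])/c["fy"],-1.0])
    return T[:3,3],T[:3,:3]@d
def plane(c,u,v,z):
    o,d=ray(c,u,v); return o+d*(z-o[2])/d[2]
def proj(c,p):
    T=np.array(c["cam_to_world"]); q=T[:3,:3].T@(np.array(p)-T[:3,3])
    return np.array([c["cx"]+c["fx"]*q[0]/-q[2], c["cy"]-c["fy"]*q[1]/-q[2]])
def two(c1,p1,c2,p2):
    o1,d1=ray(c1,*p1);o2,d2=ray(c2,*p2)
    t=np.linalg.lstsq(np.stack([d1,-d2],1),o2-o1,rcond=None)[0]
    a,b=o1+d1*t[0],o2+d2*t[1]; return (a+b)/2,np.linalg.norm(a-b)
E
python3 - <<'E'
import cv2
t=cv2.imread("pics/top0.png");s=cv2.imread("pics/scene0.png")
a=cv2.resize(t[100:280,330:460],None,fx=3.3,fy=3.3,interpolation=cv2.INTER_CUBIC)
b=cv2.resize(s[215:340,195:355],None,fx=4.5,fy=4.5,interpolation=cv2.INTER_CUBIC)
cv2.imwrite("pics/ct.png",a);cv2.imwrite("pics/cs.png",b)
E
```

```text
(no output)
```

View pics/ct.png

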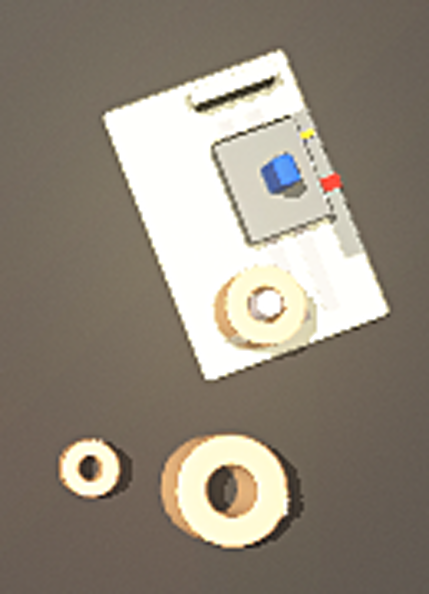

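View pics/cs.png

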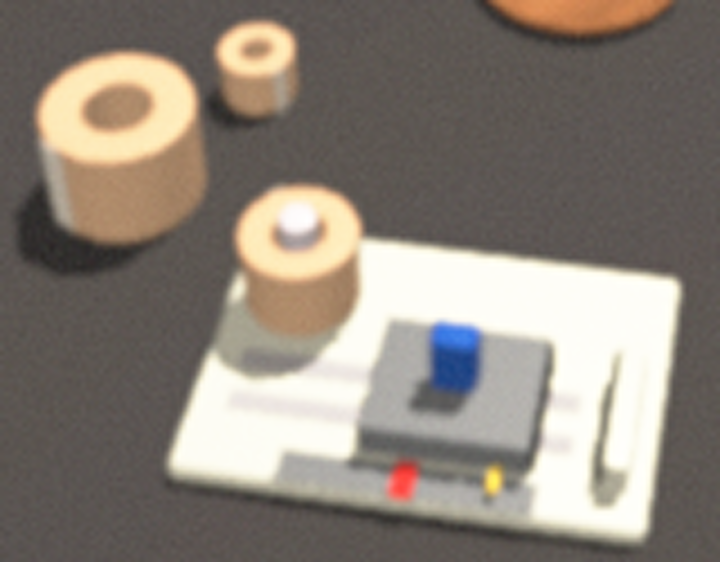

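The rolls in the top view are a small one at (357,242), a large one at (398,248) and a middle-sized one on the dock's post at (410,193). The one on the post is meant, and the crop confirms both its size and its place. Next I measure.

```bash
cat > meas.py <<'E'
from h import *
def cen(m,box):
    M=np.zeros_like(m);x0,y0,x1,y1=box;M[y0:y1,x0:x1]=m[y0:y1,x0:x1]
    ys,xs=np.nonzero(M); return np.array([xs.mean(),ys.mean()]),len(xs)
def masks(im):
    h=cv2.cvtColor(im,cv2.COLOR_RGB2HSV);H,S,V=[h[...,i].astype(int) for i in range(3)]
    return dict(red=((H<6)|(H>174))&(S>170)&(V>120), yel=(H>20)&(H<35)&(S>120)&(V>120), blue=(H>105)&(H<130)&(S>150)&(V>60))
if __name__=="__main__":
    t=env.read_camera("top");s=env.read_camera("scene")
    mt,ms=masks(t["image"]),masks(s["image"])
    bt=(360,110,450,220);bs=(230,260,350,335)
    P={}
    for k in mt:
        a,n=cen(mt[k],bt);b,m=cen(ms[k],bs);print(k,a.round(1),n,b.round(1),m,"2view",[np.round(x,4) for x in two(t,a,s,b)], "top@15mm",plane(t,*a,.015).round(4),"scene@15",plane(s,*b,.015).round(4))
    # dock outline
    g=cv2.cvtColor(t["image"],cv2.COLOR_RGB2GRAY)
    w=np.zeros_like(g);w[105:222,355:455]=(g[105:222,355:455]>115)*255
    cs,_=cv2.findContours(w,cv2.RETR_EXTERNAL,cv2.CHAIN_APPROX_NONE);c=max(cs,key=cv2.contourArea)
    hull=cv2.convexHull(c)[:,0,:].astype(float)
    W=np.array([plane(t,u,v,.012)[:2] for u,v in hull])
    r=cv2.minAreaRect((W*1000).astype(np.float32));print("dock rect",r); print(cv2.boxPoints(r).round(1).tolist())
    # spoon rest
    h=cv2.cvtColor(t["image"],cv2.COLOR_RGB2HSV)
    m=np.zeros_like(g);sub=h[165:245,240:320];m[165:245,240:320]=((sub[...,1]>110)*255)
    cs,_=cv2.findContours(m,cv2.RETR_EXTERNAL,cv2.CHAIN_APPROX_NONE);c=max(cs,key=cv2.contourArea)
    k=cv2.morphologyEx(m,cv2.MORPH_OPEN,cv2.getStructuringElement(cv2.MORPH_ELLIPSE,(31,31)))
    cs,_=cv2.findContours(k,cv2.RETR_EXTERNAL,cv2.CHAIN_APPROX_NONE);c=max(cs,key=cv2.contourArea)
    W=np.array([plane(t,u,v,.008)[:2] for u,v in c[:,0,:]])
    print("rest",cv2.fitEllipse((W*1000).astype(np.float32)))
    cs_=s
E
python3 meas.py
```

```text
red [429.9 154.9] 21 [284.2 320.9] 21 2view [array([ 0.5903, -0.1512,  0.0183]), np.float64(0.0019)] top@15mm [ 0.5902 -0.1528  0.015 ] scene@15 [ 0.5897 -0.1487  0.015 ]
yel [422.6 140.1] 9 [304.2 321.3] 16 2view [array([ 0.6266, -0.1324,  0.0208]), np.float64(0.0012)] top@15mm [ 0.6276 -0.1346  0.015 ] scene@15 [ 0.6249 -0.1285  0.015 ]
blue [416.  150.9] 49 [295.7 293.8] 108 2view [array([ 0.5903, -0.1057,  0.0552]), np.float64(0.0001)] top@15mm [ 0.5994 -0.1176  0.015 ] scene@15 [ 0.5722 -0.0788  0.015 ]
dock rect ((558.9676513671875, -70.73703002929688), (221.33457946777344, 196.6647491455078), 21.87798309326172)
[[419.6000061035156, -20.700000762939453], [492.8999938964844, -203.1999969482422], [698.2999877929688, -120.69999694824219], [625.0, 61.79999923706055]]
rest ((469.51190185546875, 215.92405700683594), (128.8372802734375, 130.61618041992188), 59.559879302978516)
```

```bash
python3 - <<'E'
from h import *
t=env.read_camera("top");s=env.read_camera("scene")
g=cv2.cvtColor(t["image"],cv2.COLOR_RGB2GRAY)
for th in (150,180):
    w=np.zeros_like(g);w[105:222,355:455]=(g[105:222,355:455]>th)*255
    cs,_=cv2.findContours(w,cv2.RETR_EXTERNAL,cv2.CHAIN_APPROX_NONE);c=max(cs,key=cv2.contourArea)
    hull=cv2.convexHull(c)[:,0,:].astype(float)
    W=np.array([plane(t,u,v,.012)[:2] for u,v in hull])
    r=cv2.minAreaRect((W*1000).astype(np.float32));print("top dock rect",r,cv2.boxPoints(r).round(1).tolist())
g=cv2.cvtColor(s["image"],cv2.COLOR_RGB2GRAY)
for th in (140,170):
    w=np.zeros_like(g);w[266:340,225:355]=(g[266:340,225:355]>th)*255
    cs,_=cv2.findContours(w,cv2.RETR_EXTERNAL,cv2.CHAIN_APPROX_NONE);c=max(cs,key=cv2.contourArea)
    W=np.array([plane(s,u,v,.012)[:2] for u,v in c[:,0,:].astype(float)])
    r=cv2.minAreaRect((W*1000).astype(np.float32));print("scene dock rect",r,cv2.boxPoints(r).round(1).tolist())
E
```

```text
top dock rect ((565.3486328125, -87.74478912353516), (219.2940673828125, 151.47946166992188), 21.74562644958496) [[435.3999938964844, -58.0], [491.6000061035156, -198.6999969482422], [695.2999877929688, -117.5], [639.0999755859375, 23.200000762939453]]
top dock rect ((565.2947998046875, -87.50285339355469), (218.81094360351562, 150.39292907714844), 21.744991302490234) [[435.79998779296875, -58.20000076293945], [491.5, -197.89999389648438], [694.7999877929688, -116.80000305175781], [639.0999755859375, 22.899999618530273]]
scene dock rect ((563.8678588867188, -88.62723541259766), (229.5540313720703, 158.56182861328125), 21.962566375732422) [[427.79998779296875, -58.0], [487.1000061035156, -205.10000610351562], [700.0, -119.19999694824219], [640.7000122070312, 27.799999237060547]]
scene dock rect ((564.0790405273438, -88.04706573486328), (225.87608337402344, 156.86117553710938), 21.953224182128906) [[430.0, -57.5], [488.70001220703125, -203.0], [698.0999755859375, -118.5999984741211], [639.5, 26.899999618530273]]
```

Dock centre is at (0.565, -0.088) with yaw 21.8°, the post at (0.489, -0.088) and the rest at (0.4695, 0.216). Pull estimate is about 41 mm. I go above the roll first.

```bash
python3 -m pendant '[0.48,0.93,0,0,0,0.21,87, 0.48,0.93,0,0,0,0,87, 0.48,0.93,0,0,0,0,87, 0.48,0.93,0,0,0,0,87, 0.48,0.93,0,0,0,0,87, 0.48,0.93,0,0,0,0,87, 0.48,0.93,0,0,0,0,87, 0.48,0.93,0,0,0,0,87, 0.48,0.93,0,0,0,0,87, 0.48,0.93,0,0,0,0,87]' 20
python3 -m pendant '[0.48,0.93,0,0,0,0,87, 0.48,0.93,0,0,0,0,87, 0.48,0.93,0,0,0,0,87, 0.48,0.93,-0.3,0,0,0,87, 0,0,-0.3,0,0,0,87,0,0,0,0,0,0,87]'
```

```text
time_s: 1.6
tool_pos: [0.411, -0.239, 0.1871]
tool_rot: [-90.0, 0.0, -158.3]
force: [0.1, -0.1, 0.2]
grip_width: 0.0869
time_s: 2.35
tool_pos: [0.4861, -0.092, 0.1619]
tool_rot: [-90.0, -0.1, -158.3]
force: [-0.4, -0.1, -0.1]
grip_width: 0.087
```

```bash
python3 - <<'E'
from h import *
t=env.read_camera("top");s=env.read_camera("scene")
print(plane(t,330+266/3.3,100+303/3.3,.074).round(4), plane(t,330+265.5/3.3,100+307/3.3,.064).round(4), plane(s,195+297/4.5,215+215/4.5,.074).round(4))
w=env.read_camera("wrist");cv2.imwrite("pics/w1.png",w["image"][:,:,::-1])
print(proj(w,[.4887,-.0883,.074]).round(0), proj(t,[.4887,-.0883,.074]).round(1), proj(s,[.4887,-.0883,.074]).round(1))
E
```

```text
[ 0.4883 -0.0871  0.074 ] [ 0.4865 -0.0896  0.064 ] [ 0.4908 -0.0873  0.074 ]
[319. 190.] [411.1 191.6] [259.9 262.7]
```

View pics/w1.png

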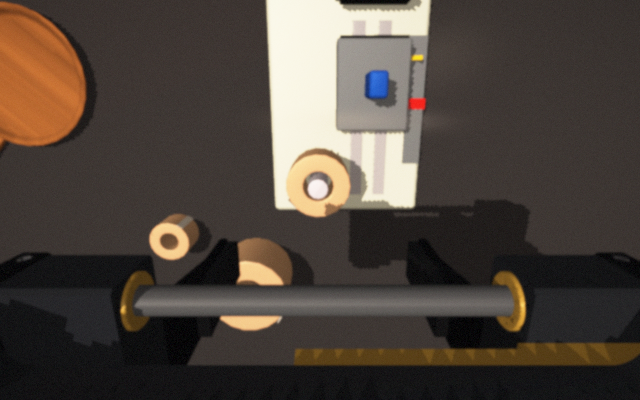

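The wrist view shows the post top at (318,187), against a predicted (319,190), so the estimate holds. I descend and grasp.

```bash
python3 -m pendant '[0.06,0.1,-0.6,0,0,0,87, 0,0,-0.7,0,0,0,87, 0,0,-0.7,0,0,0,87, 0,0,-0.7,0,0,0,87, 0,0,-0.6,0,0,0,87, 0,0,0,0,0,0,87]'
python3 -m pendant '[0,0,0,0,0,0,50, 0,0,0,0,0,0,50, 0,0,0,0,0,0,50, 0,0,0,0,0,0,50, 0,0,0,0,0,0,50]' 20
```

```text
time_s: 3.25
tool_pos: [0.488, -0.0882, 0.0297]
tool_rot: [-90.1, -0.2, -158.4]
force: [0.0, 0.9, 0.2]
grip_width: 0.0869
time_s: 3.88
tool_pos: [0.4897, -0.0874, 0.031]
tool_rot: [-90.0, 0.0, -158.3]
force: [0.2, -0.8, 0.9]
grip_width: 0.0517
```

```bash
python3 -m pendant '[0,0,0,0,0,0,45, 0,0,0,0,0,0,45, 0,0,0,0,0,0,45]' 20
python3 - <<'E'
from h import *
w=env.read_camera("wrist");t=env.read_camera("top");s=env.read_camera("scene")
cv2.imwrite("pics/w2.png",w["image"][:,:,::-1])
cv2.imwrite("pics/s2.png",cv2.resize(s["image"][180:360,160:400,::-1],None,fx=3.3,fy=3.3))
E
```

```text
time_s: 4.25
tool_pos: [0.4896, -0.0874, 0.0308]
tool_rot: [-90.0, -0.0, -158.3]
force: [0.0, 0.6, 0.1]
grip_width: 0.0453
```

View pics/w2.png

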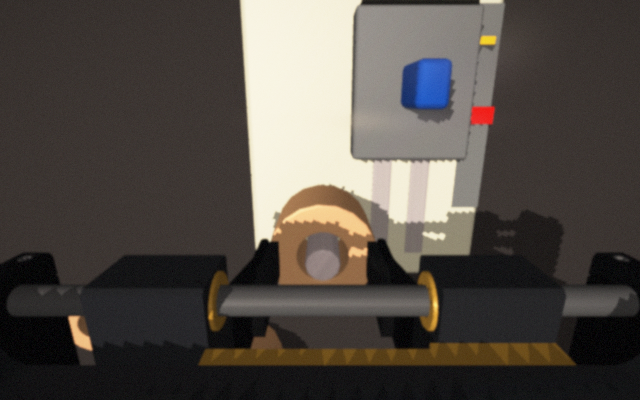

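View pics/s2.png

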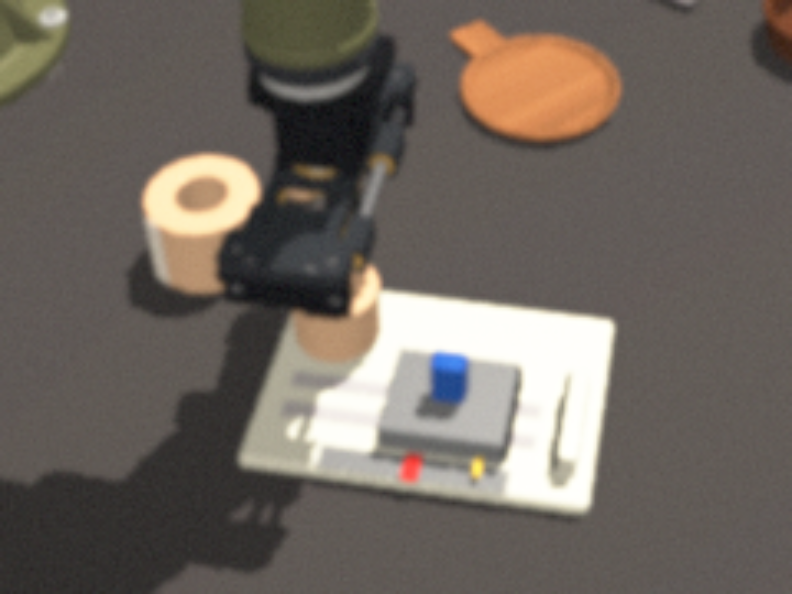

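```bash
python3 - <<'E'
from h import *
o=env.get_obs();p=np.array(o["tool_pos"]);print(o["grip_width"],o["tool_pos"],o["tool_rot"])
w=env.read_camera("wrist")
a=np.radians(21.8);yd=np.array([-np.sin(a),np.cos(a),0]);xd=np.array([np.cos(a),np.sin(a),0])
print("post",proj(w,[.4885,-.0875,.074]))
for z in (0,.019,.038):
  for k in (-.0226,.0226,-.029,.029):
    print(z,k,proj(w,p+yd*k+[0,0,z]).round(0),proj(w,p+yd*k+[0,0,z]+xd*.0095).round(0))
im=cv2.resize(w["image"][170:360,200:440,::-1],None,fx=3.3,fy=3.3,interpolation=cv2.INTER_CUBIC)
im=cv2.convertScaleAbs(im,alpha=1.6,beta=20)
cv2.imwrite("pics/w3.png",im)
E
```

```text
0.04500842428285935 [ 0.48963949 -0.08737921  0.03085472] [-8.99987691e+01 -5.06537226e-03 -1.58256635e+02]
post [322.19218563 266.62186727]
0 -0.0226 [359. 232.] [360. 218.]
0 0.0226 [286. 232.] [286. 218.]
0 -0.029 [370. 232.] [370. 218.]
0 0.029 [276. 232.] [275. 218.]
0.019 -0.0226 [363. 245.] [363. 229.]
0.019 0.0226 [283. 245.] [282. 229.]
0.019 -0.029 [374. 245.] [375. 229.]
0.019 0.029 [272. 245.] [271. 229.]
0.038 -0.0226 [367. 260.] [368. 243.]
0.038 0.0226 [279. 260.] [278. 243.]
0.038 -0.029 [379. 260.] [380. 243.]
0.038 0.029 [266. 260.] [265. 243.]
```

View pics/w3.png

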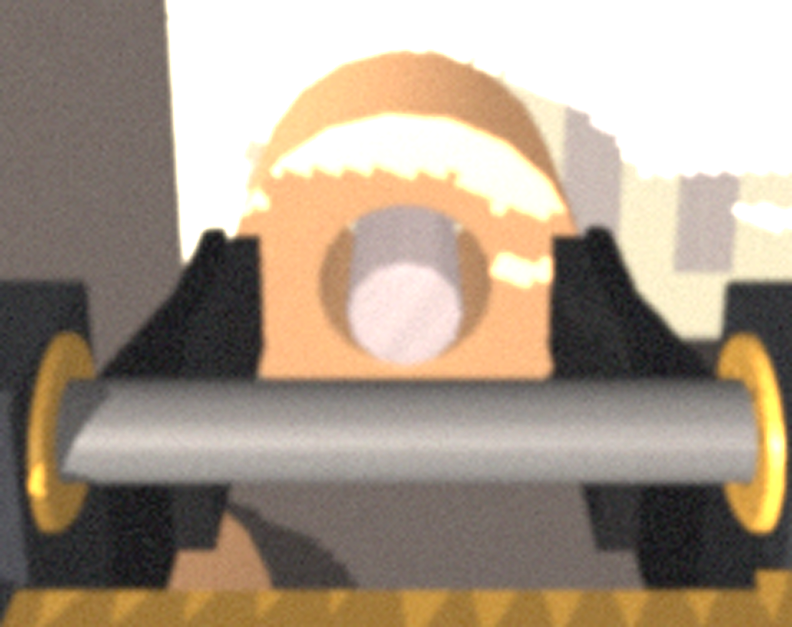

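The post top shows at (322,264) where predicted, so the tool is centred. The fingers read 45 mm, though, which is narrower than the 58 mm roll. I close further to see where they stop.

```bash
python3 -m pendant '[0,0,0,0,0,0,30, 0,0,0,0,0,0,30, 0,0,0,0,0,0,30, 0,0,0,0,0,0,30]' 20
python3 - <<'E'
from h import *
w=env.read_camera("wrist")
im=cv2.resize(w["image"][170:360,200:440,::-1],None,fx=3.3,fy=3.3,interpolation=cv2.INTER_CUBIC)
cv2.imwrite("pics/w4.png",cv2.convertScaleAbs(im,alpha=1.6,beta=20))
E
```

```text
time_s: 4.95
tool_pos: [0.4897, -0.0874, 0.0309]
tool_rot: [-90.0, -0.0, -158.3]
force: [0.9, 0.4, -0.7]
grip_width: 0.0302
```

View pics/w4.png

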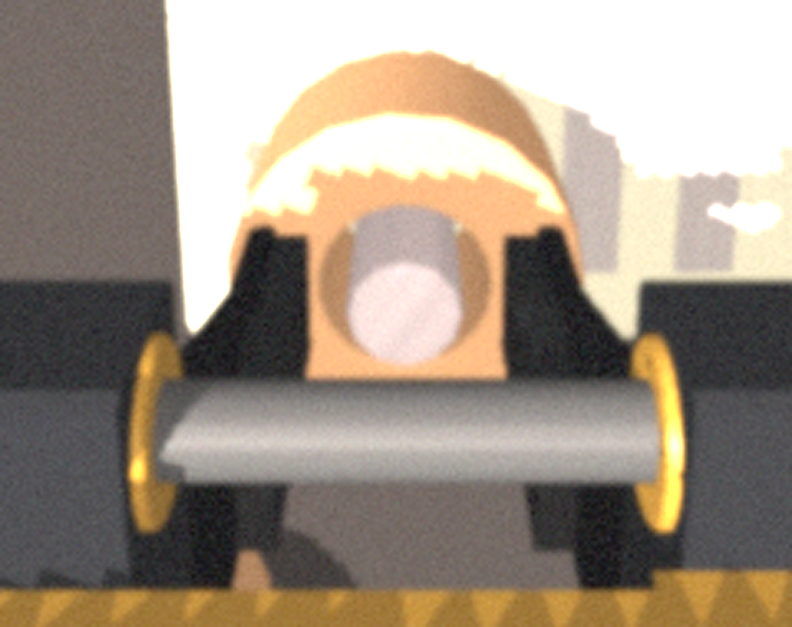

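```bash
python3 - <<'E'
from h import *
o=env.get_obs();p=np.array(o["tool_pos"])
s=env.read_camera("scene");t=env.read_camera("top")
a=np.radians(21.8);yd=np.array([-np.sin(a),np.cos(a),0])
im=cv2.resize(s["image"][215:335,190:310,::-1],None,fx=5,fy=5,interpolation=cv2.INTER_CUBIC)
im=cv2.convertScaleAbs(im,alpha=1.6,beta=20)
for z,c in ((0,(0,0,255)),(.038,(0,255,0)),(.07,(255,0,0))):
  for k in (-.015,.015):
    q=proj(s,p+yd*k+[0,0,z]);print(z,k,q.round(1)); cv2.circle(im,tuple(int(v) for v in (q-[190,215])*5),4,c,-1)
cv2.imwrite("pics/s4.png",im)
im=cv2.resize(t["image"][130:250,340:460,::-1],None,fx=5,fy=5,interpolation=cv2.INTER_CUBIC)
im=cv2.convertScaleAbs(im,alpha=1.6,beta=20)
cv2.imwrite("pics/t4.png",im)
E
```

```text
0 -0.015 [260.1 281.4]
0 0.015 [263.5 271. ]
0.038 -0.015 [258.9 269.5]
0.038 0.015 [262.5 259.2]
0.07 -0.015 [257.9 259. ]
0.07 0.015 [261.6 248.7]
```

View pics/s4.png

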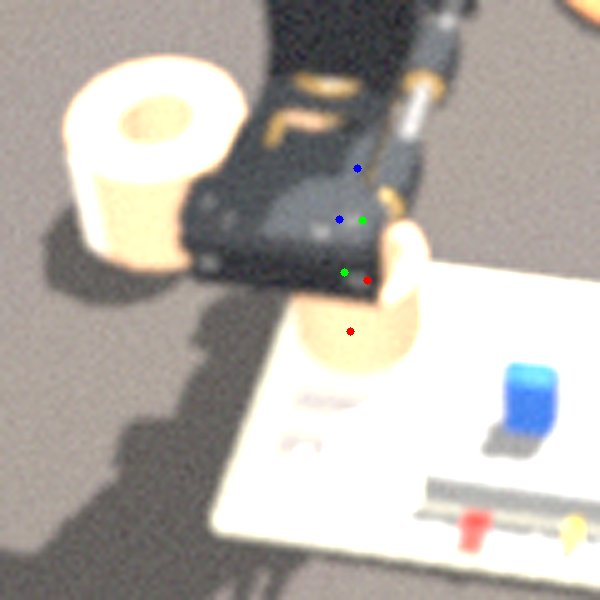

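```bash
python3 -m pendant '[0,0,0.5,0,0,0,87, 0,0,0.8,0,0,0,87, 0,0,0.8,0,0,0,87, 0,0,0.4,0,0,0,87, 0,0,0,0,0,0,87,0,0,0,0,0,0,87,0,0,0,0,0,0,87,0,0,0,0,0,0,87]' 20
python3 - <<'E'
from h import *
o=env.get_obs();p=np.array(o["tool_pos"])
s=env.read_camera("scene");t=env.read_camera("top")
a=np.radians(21.8);yd=np.array([-np.sin(a),np.cos(a),0])
for c,n,b in ((s,"s5",(190,190)),(t,"t5",(340,130))):
  im=cv2.resize(c["image"][b[1]:b[1]+120,b[0]:b[0]+130,::-1],None,fx=5,fy=5,interpolation=cv2.INTER_CUBIC)
  im=cv2.convertScaleAbs(im,alpha=1.6,beta=20)
  for z,col in ((0,(0,0,255)),(.038,(0,255,0)),(.07,(255,0,0))):
   for k in (-.0435,.0435):
    q=proj(c,p+yd*k+[0,0,z]); cv2.circle(im,tuple(int(v) for v in (q-b)*5),4,col,-1)
  cv2.imwrite(f"pics/{n}.png",im)
E
```

```text
time_s: 6.1
tool_pos: [0.4891, -0.0873, 0.13]
tool_rot: [-90.1, -0.1, -158.3]
force: [-0.3, -0.4, -0.1]
grip_width: 0.0865
```

View pics/s5.png

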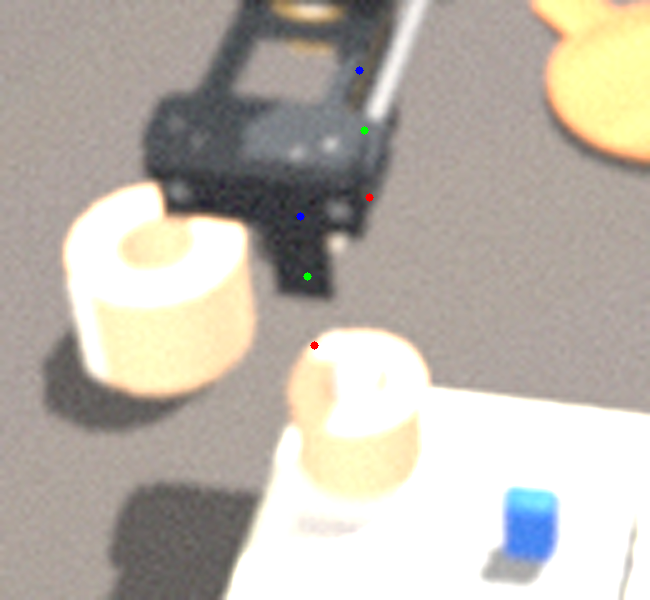

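View pics/t5.png

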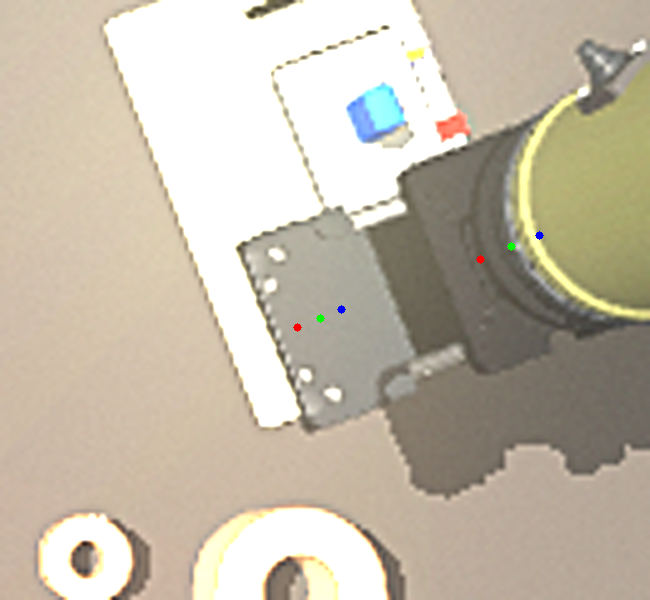

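The scene crop settles it. The finger ends at about crop (305,295), roughly 38 mm above the reported TCP, shown by the red dot at (314,345). The fingers therefore end about 38 mm behind where the frame says, and they closed above the roll without touching it. I check how far the body sits above the fingertip before going deeper.

```bash
python3 - <<'E'
from h import *
o=env.get_obs();p=np.array(o["tool_pos"])
s=env.read_camera("scene")
a=np.radians(21.8);yd=np.array([-np.sin(a),np.cos(a),0]);xd=np.array([np.cos(a),np.sin(a),0])
b=(190,190);c=s
im=cv2.resize(c["image"][b[1]:b[1]+100,b[0]:b[0]+110,::-1],None,fx=7,fy=7,interpolation=cv2.INTER_CUBIC)
im=cv2.convertScaleAbs(im,alpha=2.2,beta=30)
for z,col in ((.036,(0,0,255)),(.040,(0,255,255)),(.044,(0,255,0))):
  for x in (-.0095,.0095):
    q=proj(c,p+yd*-.0585+xd*x+[0,0,z]); cv2.circle(im,tuple(int(v) for v in (q-b)*7),2,col,-1)
for z,col in ((.07,(255,0,0)),(.08,(255,0,255))):
  for x in (-.0375,.0375):
    q=proj(c,p+yd*-.075+xd*x+[0,0,z]); cv2.circle(im,tuple(int(v) for v in (q-b)*7),3,col,-1)
cv2.imwrite("pics/s6.png",im)
E
```

```text
(no output)
```

View pics/s6.png

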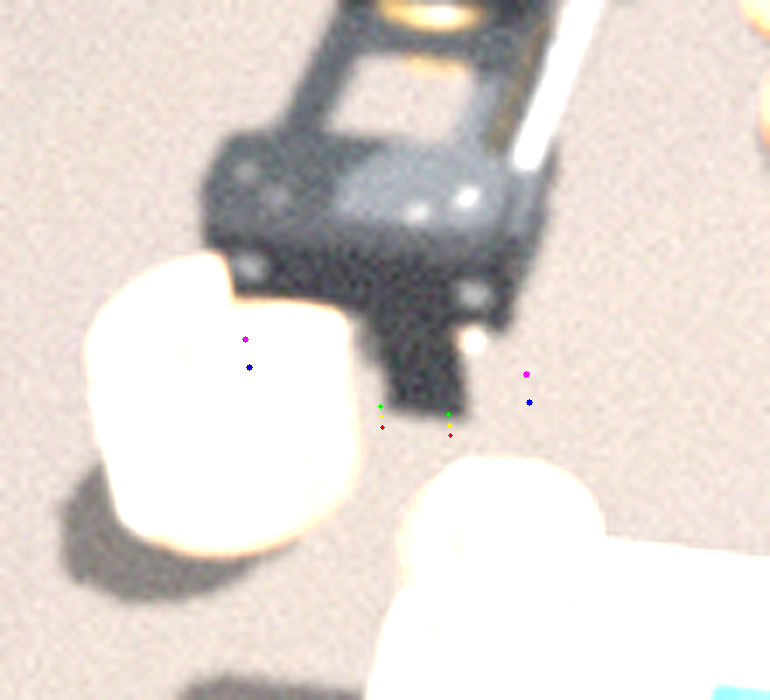

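The body clears comfortably, so the whole gripper sits about 38–40 mm higher than reported. I aim for a true tip height of about 32 mm, which is a reported z of about -0.006, and check on the way.

```bash
python3 -m pendant '[0,0,-0.6,0,0,0,87, 0,0,-0.8,0,0,0,87, 0,0,-0.8,0,0,0,87, 0,0,-0.4,0,0,0,87, 0,0,-0.3,0,0,0,87, 0,0,0,0,0,0,87]' 20
python3 - <<'E'
from h import *
s=env.read_camera("scene");w=env.read_camera("wrist")
a=cv2.resize(s["image"][215:335,190:310,::-1],None,fx=3.3,fy=3.3,interpolation=cv2.INTER_CUBIC)
b=cv2.resize(w["image"][150:350,190:450,::-1],None,fx=1.5,fy=1.98)
cv2.imwrite("pics/s7.png",cv2.convertScaleAbs(np.hstack([a,b]),alpha=1.6,beta=20))
E
```

```text
time_s: 7.0
tool_pos: [0.4896, -0.0873, 0.0147]
tool_rot: [-90.0, -0.0, -158.3]
force: [0.2, 0.4, -0.7]
grip_width: 0.0867
```

View pics/s7.png

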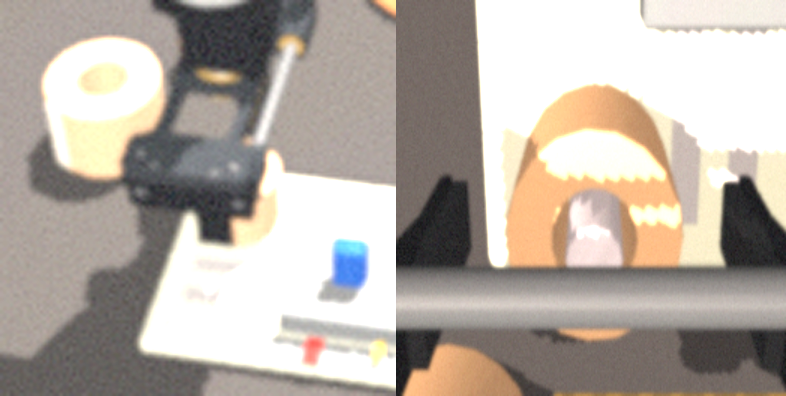

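The left crop shows the fingers flanking the roll, and the right crop shows it centred. I go 14 mm lower and close.

```bash
python3 -m pendant '[0,0,-0.2,0,0,0,87, 0,0,-0.15,0,0,0,87, 0,0,0,0,0,0,50, 0,0,0,0,0,0,50, 0,0,0,0,0,0,50, 0,0,0,0,0,0,50, 0,0,0,0,0,0,50]' 20
```

```text
time_s: 7.98
tool_pos: [0.4898, -0.0874, 0.0011]
tool_rot: [-90.0, 0.0, -158.3]
force: [-0.3, -0.0, 0.1]
grip_width: 0.0584
```

The fingers stopped at 58.4 mm, so the roll is gripped. I lift it.

```bash
python3 -m pendant '[0,0,0.3,0,0,0,50, 0,0,0.5,0,0,0,50, 0,0,0.5,0,0,0,50, 0,0,0.5,0,0,0,50, 0,0,0.3,0,0,0,50, 0,0,0,0,0,0,50]' 20
python3 - <<'E'
from h import *
s=env.read_camera("scene");t=env.read_camera("top")
a=cv2.resize(s["image"][195:325,200:330,::-1],None,fx=3,fy=3,interpolation=cv2.INTER_CUBIC)
b=cv2.resize(t["image"][110:240,350:480,::-1],None,fx=3,fy=3)
cv2.imwrite("pics/s8.png",cv2.convertScaleAbs(np.hstack([a,b]),alpha=1.4,beta=20))
E
```

```text
time_s: 8.72
tool_pos: [0.4904, -0.0876, 0.0859]
tool_rot: [-89.9, 0.1, -158.3]
force: [-0.8, 0.3, -0.9]
grip_width: 0.0579
```

View pics/s8.png

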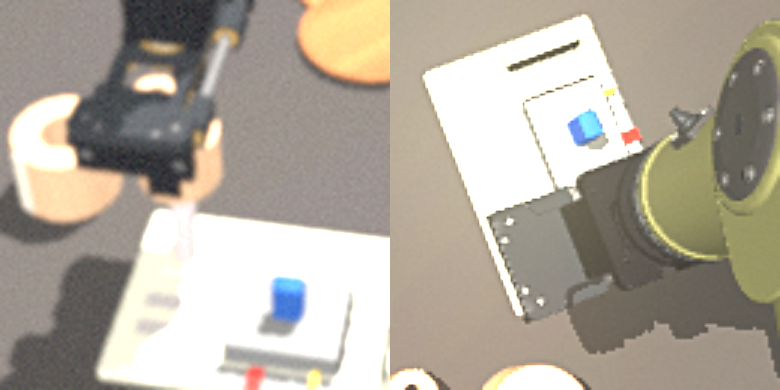

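The roll is clear of the post. I carry it to the rest.

```bash
python3 -m pendant '[-0.05,0.5,0,0,0,0,50, -0.06,0.9,0,0,0,0,50, -0.06,0.9,0,0,0,0,50, -0.06,0.9,0,0,0,0,50, -0.06,0.9,0,0,0,0,50, -0.06,0.9,0,0,0,0,50, -0.06,0.9,0,0,0,0,50, -0.05,0.9,0,0,0,0,50, -0.04,0.79,0,0,0,0,50, 0,0,0,0,0,0,50]' 20
python3 - <<'E'
from h import *
s=env.read_camera("scene");t=env.read_camera("top");w=env.read_camera("wrist")
a=cv2.resize(s["image"][130:260,260:390,::-1],None,fx=3,fy=3,interpolation=cv2.INTER_CUBIC)
b=cv2.resize(w["image"][:,:,::-1],None,fx=.625,fy=.975)
cv2.imwrite("pics/s9.png",cv2.convertScaleAbs(np.hstack([a,b]),alpha=1.4,beta=20))
print(env.get_obs()["tool_pos"])
E
```

```text
time_s: 10.07
tool_pos: [0.4673, 0.2207, 0.0845]
tool_rot: [-90.1, -0.0, -157.9]
force: [0.1, -0.4, -0.3]
grip_width: 0.0583
[0.46897726 0.21569534 0.08434373]
```

View pics/s9.png

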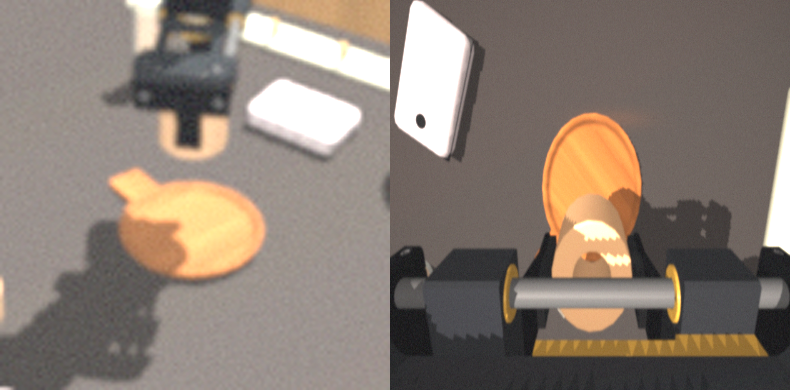

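```bash
python3 - <<'E'
from h import *
s=env.read_camera("scene");w=env.read_camera("wrist")
p=env.get_obs()["tool_pos"];print(p)
print("roll bottom scene",proj(s,[p[0]-.001,p[1],.103]).round(1),"edge row",proj(s,np.array([p[0]-.001,p[1],.103])+np.array([.393,-.681,0])/.786*.029).round(1))
print("rest scene",proj(s,[.4695,.216,.009]).round(1),"wrist",proj(w,[.4695,.216,.009]).round(1))
for c,b in ((s,(292,185,360,225)),(w,(240,100,410,255))):
    h=cv2.cvtColor(c["image"],cv2.COLOR_RGB2HSV);m=np.zeros(h.shape[:2],np.uint8)
    x0,y0,x1,y1=b;m[y0:y1,x0:x1]=(h[y0:y1,x0:x1,1]>140)*255
    ys,xs=np.nonzero(m);print(xs.min(),xs.max(),ys.min(),ys.max())
E
```

```text
[0.46957419 0.21501576 0.08456385]
roll bottom scene [323.4 177.5] edge row [323.4 184.2]
rest scene [323.  205.4] wrist [322.  197.6]
298 346 187 222
240 403 116 254
```

```bash
python3 -m pendant '[0,0,-0.5,0,0,0,50, 0,0,-0.7,0,0,0,50, 0,0,-0.6,0,0,0,50, 0,0,-0.3,0,0,0,50, 0,0,-0.2,0,0,0,50, 0,0,-0.1,0,0,0,50, 0,0,-0.05,0,0,0,50, 0,0,0,0,0,0,50]' 20
```

```text
time_s: 11.32
tool_pos: [0.47, 0.2163, -0.0127]
tool_rot: [-90.0, 0.0, -158.3]
force: [0.2, -0.0, -1.1]
grip_width: 0.0586
```

```bash
python3 -m pendant '[0,0,-0.03,0,0,0,50, 0,0,0,0,0,0,58, 0,0,0,0,0,0,87, 0,0,0,0,0,0,87, 0,0,0,0,0,0,87, 0,0,0,0,0,0,87, 0,0,0,0,0,0,87]' 20
python3 -m pendant '[0,0,0.4,0,0,0,87, 0,0,0.7,0,0,0,87, 0,0,0.9,0,0,0,87, 0,0,0.9,0,0,0,87, 0,0,0.6,0,0,0,87]'
python3 -m pendant '[0.2,-0.9,0,0,0,0,87, 0.3,-0.9,0,0,0,0,87, 0.3,-0.9,0,0,0,0,87, 0.3,-0.9,0,0,0,0,87, 0,0,0,0,0,0,87]'
python3 - <<'E'
from h import *
s=env.read_camera("scene");t=env.read_camera("top")
a=cv2.resize(s["image"][130:260,260:390,::-1],None,fx=3,fy=3,interpolation=cv2.INTER_CUBIC)
b=cv2.resize(t["image"][140:270,220:350,::-1],None,fx=3,fy=3)
cv2.imwrite("pics/s10.png",np.hstack([a,b]))
print(proj(t,[.4695,.216,.049]),proj(t,[.4695,.216,.01]))
E
```

```text
time_s: 12.2
tool_pos: [0.4696, 0.2162, -0.0143]
tool_rot: [-90.0, -0.0, -158.3]
force: [-0.8, 0.5, -0.0]
grip_width: 0.0865
time_s: 12.82
tool_pos: [0.4704, 0.2169, 0.1287]
tool_rot: [-90.0, 0.2, -158.2]
force: [-1.0, 0.8, -1.7]
grip_width: 0.0871
time_s: 13.45
tool_pos: [0.5148, 0.0685, 0.1266]
tool_rot: [-89.9, 0.0, -158.6]
force: [0.9, 0.3, -0.1]
grip_width: 0.0868
[281.14211498 197.51851369] [281.9733082  199.01415517]
```

View pics/s10.png

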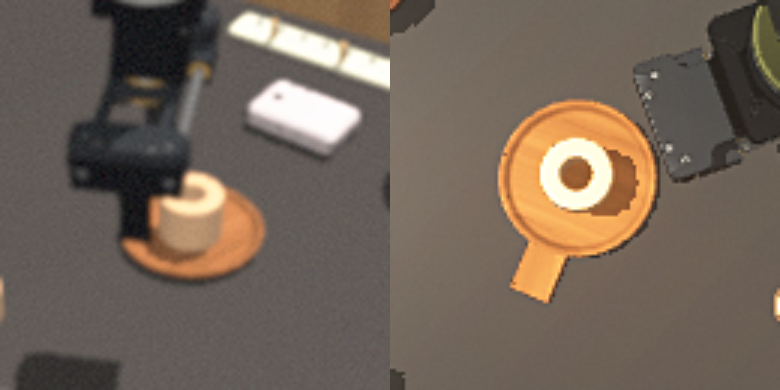

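The roll stands flat in the dish at about pixel (411,198), near the dish centre. Next is the blue grip.

```bash
python3 -m pendant '[0.38,-0.88,0,0,0,0,87, 0.38,-0.89,0,0,0,0,87, 0.38,-0.89,0,0,0,0,87, 0.38,-0.89,-0.1,0,0,0,87, 0.38,-0.88,-0.2,0,0,0,87, 0,0,0,0,0,0,87, 0,0,0,0,0,0,87]' 30
python3 - <<'E'
from h import *
w=env.read_camera("wrist");p=env.get_obs()["tool_pos"];print(p)
cv2.imwrite("pics/w11.png",w["image"][:,:,::-1])
h=cv2.cvtColor(w["image"],cv2.COLOR_RGB2HSV)
m=((h[...,0]>105)&(h[...,0]<130)&(h[...,1]>150)&(h[...,2]>60)).astype(np.uint8)*255; m[:,400:]=0
cs,_=cv2.findContours(m,cv2.RETR_EXTERNAL,cv2.CHAIN_APPROX_NONE);c=max(cs,key=cv2.contourArea);print(cv2.boundingRect(c))
print(proj(w,[.590,-.106,.067]),proj(w,[.590,-.106,.033]))
E
```

```text
time_s: 14.42
tool_pos: [0.5898, -0.1025, 0.1141]
tool_rot: [-90.1, 0.0, -158.1]
force: [0.5, -0.3, -0.2]
grip_width: 0.0866
[ 0.58979063 -0.10224158  0.11422492]
(311, 188, 21, 36)
[327.42731385 210.15619335] [326.98291449 197.61580892]
```

View pics/w11.png

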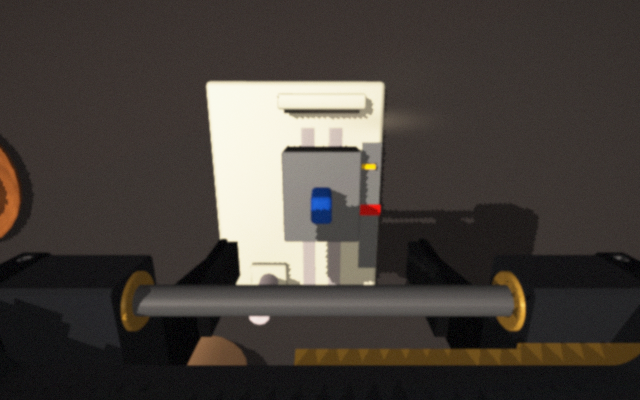

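The block shows at column 321.5, the finger midline is at 322.5, and the top face is centred near row 209. Alignment is good, so I descend and grip.

```bash
python3 -m pendant '[0,0,-0.5,0,0,0,60, 0,0,-0.7,0,0,0,50, 0,0,-0.7,0,0,0,40, 0,0,-0.5,0,0,0,40, 0,0,-0.3,0,0,0,40, 0,0,-0.1,0,0,0,40, 0,0,0,0,0,0,40]' 40
python3 -m pendant '[0,0,0,0,0,0,5, 0,0,0,0,0,0,5, 0,0,0,0,0,0,5, 0,0,0,0,0,0,5, 0,0,0,0,0,0,5, 0,0,0,0,0,0,5]' 40
```

```text
time_s: 15.35
tool_pos: [0.5901, -0.105, 0.0021]
tool_rot: [-90.0, 0.0, -158.3]
force: [0.6, -0.3, -0.3]
grip_width: 0.0406
time_s: 16.1
tool_pos: [0.5886, -0.1015, 0.0022]
tool_rot: [-90.2, -0.1, -158.2]
force: [-4.1, 5.7, 5.3]
grip_width: 0.0156
```

Gripped at 15.6 mm on the 16 mm block. I relieve the side offset, then pull about 30 mm and measure.

```bash
python3 -m pendant '[-0.03,0.08,0,0,0,0,5, 0,0,0,0,0,0,5, -0.14,-0.056,0,0,0,0,5, -0.14,-0.056,0,0,0,0,5, -0.14,-0.056,0,0,0,0,5, -0.14,-0.056,0,0,0,0,5, -0.14,-0.056,0,0,0,0,5, 0,0,0,0,0,0,5, 0,0,0,0,0,0,5]' 50
cat > pm.py <<'E'
from meas import *
import sys
w=env.read_camera("wrist");t=env.read_camera("top");s=env.read_camera("scene")
xd=np.array([np.cos(np.radians(21.8)),np.sin(np.radians(21.8)),0])
boxes=dict(w=(330,0,640,260),t=(405,125,450,190),s=(250,300,330,335))
P={}
for n,c in (("w",w),("t",t),("s",s)):
    m=masks(c["image"]); r={}
    for k in ("red","yel"):
        try: a,cnt=cen(m[k],boxes[n]); r[k]=(a,cnt)
        except Exception: pass
    if len(r)==2 and not any(np.isnan(v[0]).any() for v in r.values()):
        R=plane(c,*r["red"][0],.014);Y=plane(c,*r["yel"][0],.020)
        print(n,{k:(v[0].round(1).tolist(),v[1]) for k,v in r.items()},"remaining along -x mm",(1000*(Y-R)@xd).round(2), "yel@14:",(1000*(plane(c,*r["yel"][0],.014)-R)@xd).round(2))
    else: print(n,r)
cv2.imwrite("pics/"+sys.argv[1],w["image"][:,:,::-1])
a=cv2.resize(s["image"][215:345,210:340,::-1],None,fx=3,fy=3,interpolation=cv2.INTER_CUBIC)
b=cv2.resize(t["image"][100:230,360:490,::-1],None,fx=3,fy=3,interpolation=cv2.INTER_CUBIC)
cv2.imwrite("pics/st_"+sys.argv[1],np.hstack([a,b]))
print(env.get_obs()["tool_pos"])
E
python3 pm.py p1.png
```

```text
time_s: 17.23
tool_pos: [0.5621, -0.1122, 0.0022]
tool_rot: [-90.0, 0.2, -158.2]
force: [5.1, 2.8, 0.1]
grip_width: 0.0156
w {'red': ([401.3, 221.0], 497), 'yel': ([397.3, 203.1], 179)} remaining along -x mm 12.61 yel@14: 10.8
t {'red': (array([nan, nan]), 0), 'yel': (array([407., 150.]), 1)}
s {'red': ([283.9, 320.9], 23), 'yel': ([290.3, 319.2], 17)} remaining along -x mm 13.06 yel@14: 12.05
[ 0.56216357 -0.11216424  0.00221046]meas.py:4: RuntimeWarning: Mean of empty slice.
  ys,xs=np.nonzero(M); return np.array([xs.mean(),ys.mean()]),len(xs)
  ret = ret.dtype.type(ret / rcount)
```

View pics/p1.png

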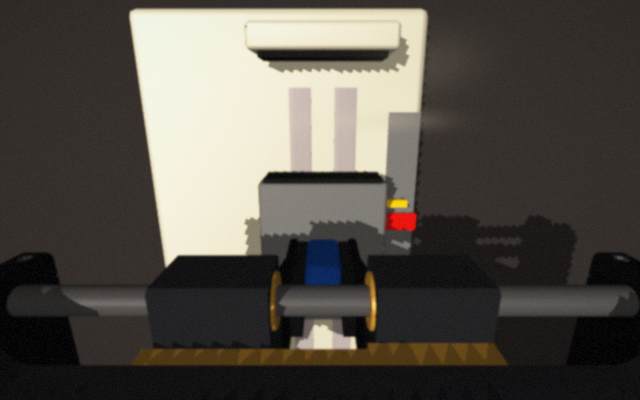

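View pics/st_p1.png

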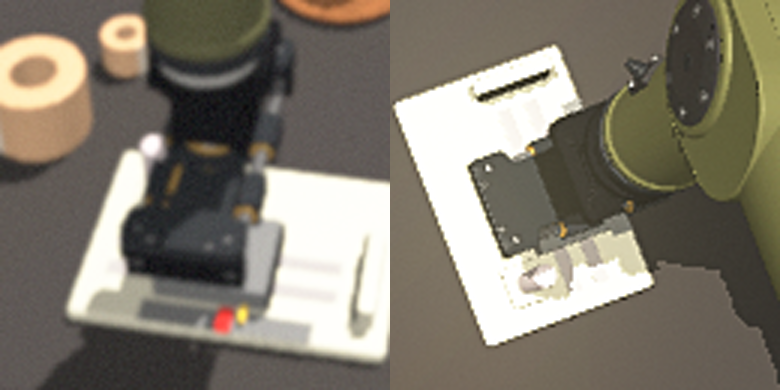

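The jaw follows, with about 12 mm left (wrist 12.6, scene 13.1). I pull 11 mm more.

```bash
python3 -m pendant '[-0.09,-0.036,0,0,0,0,5, -0.09,-0.036,0,0,0,0,5, -0.08,-0.03,0,0,0,0,5, 0,0,0,0,0,0,5, 0,0,0,0,0,0,5]' 50
python3 pm.py p2.png 2>/dev/null
python3 - <<'E'
import cv2,numpy as np
w=cv2.imread("pics/p2.png")
cv2.imwrite("pics/p2c.png",cv2.convertScaleAbs(cv2.resize(w[190:270,360:440],None,fx=6,fy=6,interpolation=cv2.INTER_CUBIC),alpha=1.3))
E
```

```text
time_s: 18.0
tool_pos: [0.5521, -0.1162, 0.0022]
tool_rot: [-90.0, 0.3, -158.2]
force: [6.5, 2.8, -1.1]
grip_width: 0.0153
w {'red': ([406.2, 203.1], 283), 'yel': ([396.7, 203.0], 135)} remaining along -x mm 1.85 yel@14: 0.05
t {'red': (array([nan, nan]), 0), 'yel': (array([419., 181.]), 1)}
s {'red': ([283.7, 323.2], 6), 'yel': ([285.3, 318.4], 7)} remaining along -x mm 1.91 yel@14: 0.83
[ 0.55213769 -0.11621118  0.00221579]
```

View pics/p2c.png

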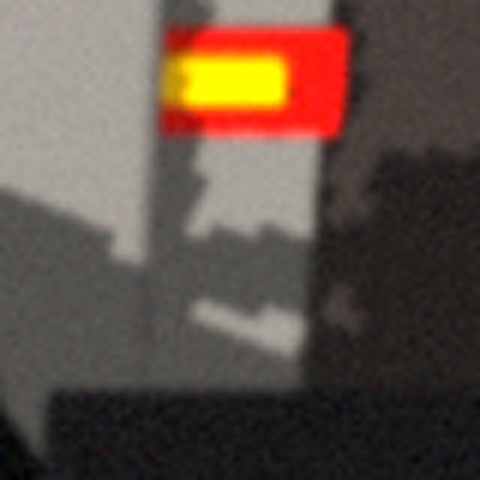

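View pics/st_p2.png

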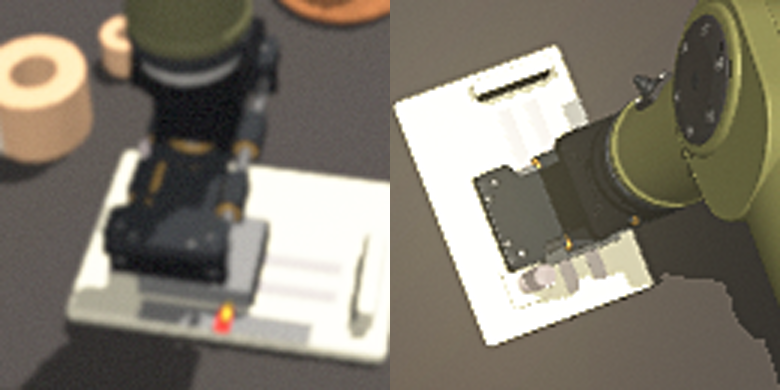

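The wrist crop shows the yellow bar in the middle of the red band. Allowing for the pointer's height there is 0–2 mm left, so I add 1 mm, hold, and check for creep and the roll.

```bash
python3 -m pendant '[-0.024,-0.01,0,0,0,0,5, 0,0,0,0,0,0,5, 0,0,0,0,0,0,5, 0,0,0,0,0,0,5]' 50
python3 pm.py p3.png 2>/dev/null
python3 -m pendant '[0,0,0,0,0,0,5, 0,0,0,0,0,0,5, 0,0,0,0,0,0,5, 0,0,0,0,0,0,5, 0,0,0,0,0,0,5, 0,0,0,0,0,0,5, 0,0,0,0,0,0,5, 0,0,0,0,0,0,5]' 50
python3 pm.py p4.png 2>/dev/null
python3 - <<'E'
from h import *
t=env.read_camera("top");w=cv2.imread("pics/p4.png")
a=cv2.resize(w[190:250,370:430],(390,390),interpolation=cv2.INTER_CUBIC)
b=cv2.resize(t["image"][140:270,220:350,::-1],(390,390))
cv2.imwrite("pics/f.png",np.hstack([a,b]))
E
```

```text
time_s: 18.65
tool_pos: [0.5512, -0.1165, 0.0022]
tool_rot: [-90.0, 0.3, -158.2]
force: [5.8, 3.3, -0.7]
grip_width: 0.0156
w {'red': ([406.5, 200.1], 291), 'yel': ([396.6, 203.0], 137)} remaining along -x mm 0.12 yel@14: -1.69
t {'red': (array([nan, nan]), 0), 'yel': (array([409., 155.]), 1)}
s {'red': ([283.8, 323.4], 5), 'yel': ([284.8, 318.1], 9)} remaining along -x mm 0.35 yel@14: -0.74
[ 0.55122305 -0.11656042  0.00223277]
time_s: 19.8
tool_pos: [0.5512, -0.1165, 0.0022]
tool_rot: [-90.0, 0.3, -158.2]
force: [5.9, 3.0, -0.8]
grip_width: 0.0157
w {'red': ([406.2, 200.1], 294), 'yel': ([396.7, 203.0], 135)} remaining along -x mm 0.11 yel@14: -1.69
t {'red': (array([nan, nan]), 0), 'yel': (array([409., 155.]), 1)}
s {'red': ([283.8, 323.4], 5), 'yel': ([284.8, 318.1], 9)} remaining along -x mm 0.35 yel@14: -0.74
[ 0.55118935 -0.11656324  0.00221274]
```

View pics/f.png

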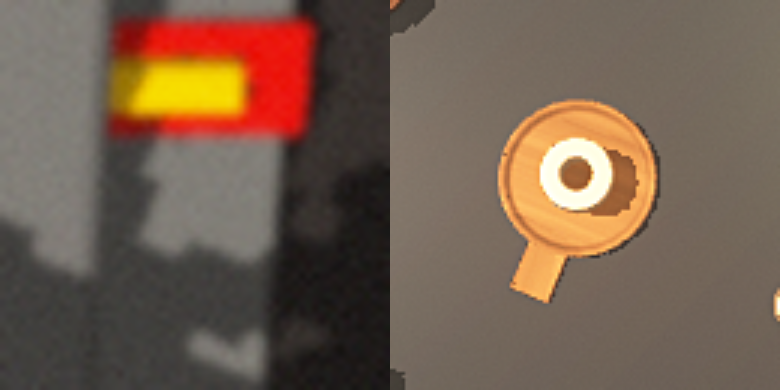

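The pointer is within 2 mm of the marker's middle, the hold is steady with no creep, and the roll is unmoved. I hand it in.

```bash
python3 -c "
from cell import env
print(env.sign_off())"
```

```text
the job is handed in; nothing more can be done
None
```

I lifted the tape roll off the post and laid it flat near the middle of the spoon rest's dish. I then pulled the spring jaw out by its blue grip until the yellow pointer stood at the red marker, and handed in at about 20 s while still holding it. The sign-off gave no verdict.

**Last checks:**
- **Pointer:** it is within about 2 mm of the marker's middle. The wrist view gives 0.1 to -1.7 mm and the scene view 0.4 to -0.7 mm, depending on the pointer height assumed. The top camera could not see it behind the arm.
- **Hold:** there was no creep over 1 s. The grip is set to 50 N, the fingers read 15.7 mm on the 16 mm block, and the tool carries about 6–7 N, near what the spring should pull.
- **Roll:** standing flat in the dish and let go, the same in the top view before and after the pull.
- **Bystanders:** the arm stayed clear of the ashtray, hand warmer case, vitamin tube and peg strip. I did not measure their positions at the end.

**What went wrong or disagreed:**
- **First grasp:** it closed above the roll without touching it. The pictures showed the fingers ending about 38 mm higher than the reported tool position, so I corrected for that in every later move.
- **Blue grip:** its first measured position was about 4 mm off sideways, which I corrected after the fingers closed on it.

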